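# Move a work carrier from the blue rail station to the green one

## Robot

A 6-joint arm with a two-finger parallel gripper is mounted at the origin on a cart in front of the work surface, level with it; the furniture and walls round the work are solid. World frame = base frame: x ahead of the robot, y to its left, z up, the work surface at z = 0. Lengths are in mm, angles in rad, forces in N, time in s.
With the tool pointing down it reaches from about 300 to 950 mm from the base axis. Payload 3.1 kg.
Tool frame: the origin (TCP) lies on the mounting face of the last link; the fingertips stand 173 mm ahead of it and the grasp point (between the pads) lies 155 mm ahead of it; y points along the fingers, z is the direction in which the jaws open and shut, and the axes are right-handed (so a half turn about y gives the same grasp; the last joint's range is limited). The gripper opens to 85 mm and grips with 20 to 120 N. Pads are 22 mm wide; open, the fingers measure 114 mm over their backs; the gripper's body (76 mm by 85 mm) begins 54 mm behind the grasp point. The pads swing forward as they close: fully open they stand 13 mm farther back than shut.
Start: joints at [-1.417, 0.308, 1.634, -0, 1.2, -0.07], TCP at [138.682, -609.427, 404.672] pointing down, gripper open.
Joint ranges: [-3.06, 3.06], [-0.79, 1.96], [0.05, 2.63], [-1.19, 4.34], [0.05, 2.64], [-2.94, 2.94]. Speed limits (rad/s): [2.79, 2.79, 3.14, 3.14, 3.14, 3.14].

## Interface

Orientations are given as a rotation vector (axis times angle).
In Python, from rig import ctrl gives the robot as it stands.
- The arm moves only by the shell command python3 -m inch 'ROWS'. ROWS is JSON, one flat list of numbers, 7 for each row, row after row: the closure, from 0 (fully open) to 1 (shut), then the shift along the tool's x, y, z in m, then the turn, a rotation vector about the tool's x, y, z in degrees. A call has 1 to 10 rows; each row is the pose to reach, as a shift and turn from the pose commanded when the call began, along the tool's axes at that moment; what a row does not reach only later rows make up. A row lasts 1/10 s, in which the tool goes at most 50 mm and 8.59 degrees, less where a joint would pass 70% of its speed; a pose out of reach is approached as far as the arm can. A call with a gripper value outside its range is refused whole. The fingers move at their own pace and stop on an object; the grip force is fixed at half the most. Time passes only in rows, so rows that repeat a pose let the fingers close. It gives the time, the measured TCP pose, the force and the opening at its end, in the units of the state.
- ctrl.get_state(): the state, without advancing time (a new reading comes with each control period).
- ctrl.get_image(name): name is "scene" or "side" or "wrist"; returns a dict with "color" (420x560x3 uint8, red, green, blue), "intrinsics" (3x3 intrinsics, pixels), "rvec" (rotation vector, rad) and "tvec" (3), from world to camera coordinates, as OpenCV has them. Camera axes: x right, y down, z forward; pixel columns grow to the right and rows downward; lengths in mm; the calibration is good to about 2 mm. A picture is of the moment at which its call begins. There is no depth.
- ctrl.sign_off(): hands the job in, once; it reports no verdict.
The state is a dict: "t": time; "joint_positions": joint angles; "dq": joint speeds; "joint_torque": joint torques, N m; "tcp_pos": TCP position; "eef_rot": TCP orientation; "ft_force": force on the tool from outside, world axes, zero at the start; "moment": the same for the moment, N m; "finger_gap": opening from 0.0 (shut) to 1.0 (fully open).
Only numpy, scipy, OpenCV 4.12 (cv2) and the standard library are available. Lean on these libraries where they do the work, as an engineer would, in place of code of your own. Each camera call takes 0.05 s, during which the arm holds its last target.

## Task

Press the red catch of the blue station to let the grey work carrier spring free, slide the carrier back out of its rail, and slide it into the rail of the green station until that station's catch clicks and holds it there. Be gentle: no hard pressing on the catch, no ramming the end stop or wrenching the carrier, keep it upright, and leave the other things on the bench where they are.

Things in the scene. Friction and masses are not known exactly. Their poses are not given: they have to be found in the camera images.
- station_a: Blue station, fixed, holding the latched carrier at the start. Bed 180 x 84 mm, its top (the slideway) 18 mm above the bench. Origin: underside, on the centre line; x = direction of insertion (from open mouth to end stop), y across, z up. Slideway is open from x = -80 to -30 mm; side walls and lips from -30 to +18; then the dark head with end stop, two ejector pins and red catch pad.
- station_b: Green station, empty, built like the blue one, same axes. But its head is adjustable: it is clamped (firmly) anywhere from 8 mm nearer the mouth to 18 mm further in than the blue one's, so the latched carrier's middle ends at x = -10 to +16 mm (blue: -2 mm). This is not measured: feel for it. Order on pushing in: pins, tooth ramp, click, then about 3 mm further the rigid end stop.
- rail_a (a point): Start of the blue station's lips: on the centre line and slideway, x = -30 mm in the station, 18 mm above the bench. From here on: walls 60 mm apart; lips over the foot, underside 30, top 34 mm above the bench, 41 mm between them. Before it (from x = -61 mm): side guides flaring from 60 to 78 mm apart, 32 mm high. The carrier can be lifted or set down with its middle at x = -62 to -76 mm in the station.
- rail_b (a point): The same point of the green station (start of the lips). Pushing the carrier in takes about 1 N, then 3 to 6 N against the pins over the last 20 mm, some 7 to 12 N over the tooth's ramp, less after the click. Left short of the click, the pins push it back out by 10 to 20 mm; clicked, it stays within 3 mm.
- carrier_grip (a point): Grasp point on the carrier's middle axis, 42 mm above its underside (60 mm above the bench when on a slideway). Carrier: white foot 60 (x) x 56 (y) x 10 mm; neck 34 mm wide; grey grip block 50 (x) x 46 (y) x 40 mm, 20 to 60 mm above the underside, gripped on its rubber-padded +y and -y sides; a bearing 42 mm across, 12 mm high, fixed on top. x = direction of insertion.
- carrier: The work carrier itself, 0.13 to 0.27 kg; origin at the middle of the underside of its foot, axes as at its grasp point. Its foot has a latch window near the +x end (nose).
- catch_a_pad (a point): Middle of the top of the blue station's red press pad, 28 (x) x 32 (y) mm, 56 mm along +x from the station's origin. It is pressed straight down.
- catch_a (a joint): How far the blue station's catch is pressed down, m: 0 up (latching), at most 0.008; about 0.005 and more frees the carrier. Takes about 3 to 7 N.
- ejector_a (a joint): How far the blue station's ejector pins are pushed in, m: about 0.020 with the carrier latched, 0 when out. The green station has the same. When the catch is pressed they push the carrier some 20 mm towards the mouth.
- grease_tub: Bystander: white tub with blue lid, 68 mm across, 52 mm high; origin at its underside.
- valve_block: Bystander: cast grey valve block, 40 x 72 mm, 44 mm high; origin at its underside.

How it is judged:
By the outcome, as a careful person would: the job done as asked, in the order asked, and still so for the second after the job is handed in, with the robot touching nothing.
It also fails if it takes over 54 s, if anything falls off the work surface, if the arm or the gripper's body presses on something with over 40 N, if the wrist force passes 120 N, or if a joint passes its speed limit or range.

## Working session

There is one attempt and no reset: what is moved stays moved. The work goes in short steps, Python scripts to look and compute and a shell command to move; the robot and the scene stay as the last step left them, time stands still between calls to the robot, and variables do not carry over. Pictures are saved under pics/ and viewed, and the job is handed in when it is done.

```bash
ls; mkdir -p pics; python3 - <<'E'
from rig import ctrl
import cv2,numpy as np
print(ctrl.get_state())
for n in ["scene","side","wrist"]:
    d=ctrl.get_image(n); cv2.imwrite(f"pics/{n}0.png",d["color"][:,:,::-1])
    R=cv2.Rodrigues(np.array(d["rvec"],float))[0]; print(n,d["intrinsics"],(-R.T@np.ravel(d["tvec"])).round(1),R.round(3).tolist())
    np.savez(f"pics/{n}0.npz",**{k:np.array(v) for k,v in d.items()})
E
```

```text
pics
{'t': 0.0, 'joint_positions': array([-1.41670796e+00,  3.09002523e-01,  1.63519923e+00,  9.49750285e-06,
        1.19968610e+00, -6.97096836e-02]), 'dq': array([-4.98553816e-04,  1.65912019e-05,  1.46410536e-03, -2.87303386e-04,
        8.20244325e-04, -8.98801049e-04]), 'joint_torque': array([-1.47572169e-03, -4.15254164e+01, -2.76663154e+01,  4.89100080e-05,
        1.03052775e-02, -1.61362055e-05]), 'tcp_pos': array([ 138.61225066, -608.99849634,  403.44211785]), 'eef_rot': array([-0.23640813,  2.10549764, -2.10064382]), 'ft_force': array([ 0.19058693,  0.13107765, -0.23399719]), 'moment': array([-0.00824371,  0.05599874,  0.02482517]), 'finger_gap': 1.0007584749518257}
scene [[417.21317158   0.         279.69243936]
 [  0.         417.21317158 208.15282916]
 [  0.           0.           1.        ]] [ 286.4 -806.7  700.9] [[0.89, -0.455, 0.005], [-0.33, -0.652, -0.683], [0.314, 0.607, -0.73]]
side [[503.88604965   0.         277.36725627]
 [  0.         503.88604965 204.64391908]
 [  0.           0.           1.        ]] [ 335.6 -970.8  539.1] [[0.951, -0.308, -0.021], [-0.187, -0.517, -0.835], [0.247, 0.798, -0.549]]
wrist [[332.93906097   0.         279.19498289]
 [  0.         332.93906097 203.02725127]
 [  0.           0.           1.        ]] [ 213.7 -591.6  372.1] [[0.222, -0.975, -0.003], [-0.93, -0.213, 0.299], [-0.292, -0.064, -0.954]]
```

View pics/scene0.png

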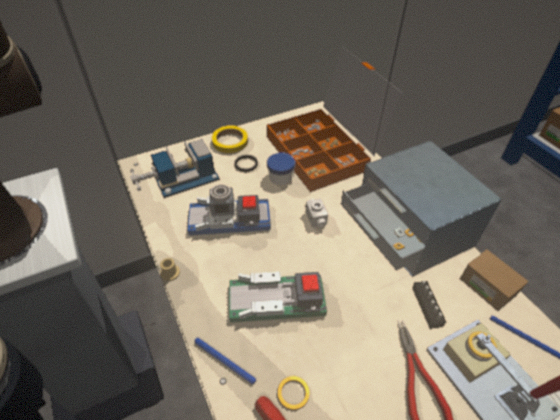

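View pics/side0.png

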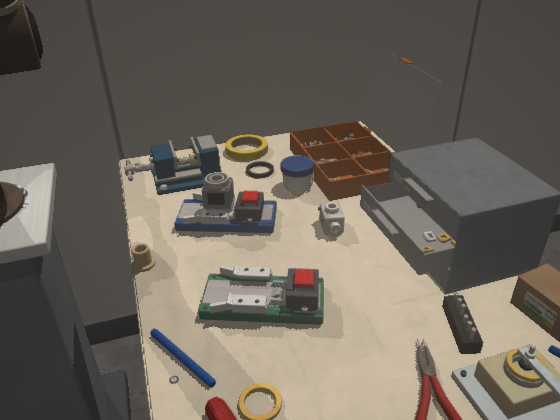

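View pics/wrist0.png

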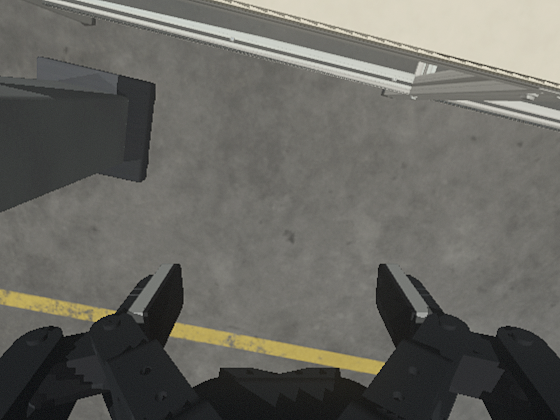

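```bash
cat > h.py <<'E'
import cv2,numpy as np
from rig import ctrl
def load(p): return dict(np.load(p))
def ray(d,uv):
    R=cv2.Rodrigues(np.array(d["rvec"],float))[0]; c=-R.T@np.ravel(d["tvec"])
    v=R.T@np.linalg.inv(d["intrinsics"])@np.array([uv[0],uv[1],1.]); return c,v/np.linalg.norm(v)
def onz(d,uv,z):
    c,v=ray(d,uv); return c+v*(z-c[2])/v[2]
def tri(ds,uvs):
    A=np.zeros((3,3));b=np.zeros(3)
    for d,u in zip(ds,uvs):
        c,v=ray(d,u);P=np.eye(3)-np.outer(v,v);A+=P;b+=P@c
    return np.linalg.solve(A,b)
def proj(d,P):
    return cv2.projectPoints(np.array(P,float).reshape(-1,3),np.array(d["rvec"],float),np.array(d["tvec"],float),np.array(d["intrinsics"]),None)[0].reshape(-1,2)
def crop(d,x0,y0,x1,y1,f,p):
    im=d["color"][y0:y1,x0:x1,::-1]; cv2.imwrite(p,cv2.resize(im,None,fx=f,fy=f,interpolation=cv2.INTER_CUBIC))
def red(d):
    h=cv2.cvtColor(d["color"],cv2.COLOR_RGB2HSV)
    m=(((h[...,0]<6)|(h[...,0]>174))&(h[...,1]>190)&(h[...,2]>150)).astype(np.uint8)
    n,l,s,c=cv2.connectedComponentsWithStats(m)
    return [(s[i],c[i]) for i in range(1,n) if s[i][4]>30]
E
python3 - <<'E'
from h import *
s=load("pics/scene0.npz");d=load("pics/side0.npz")
for x in (s,d):
    for st,c in red(x): print(st,c.round(1))
    print()
crop(s,180,180,340,330,5,"pics/sc.png"); crop(d,165,165,335,330,4.6,"pics/sd.png")
E
```

```text
[243 197  12   9  84] [248.8 200.9]
```

View pics/sc.png

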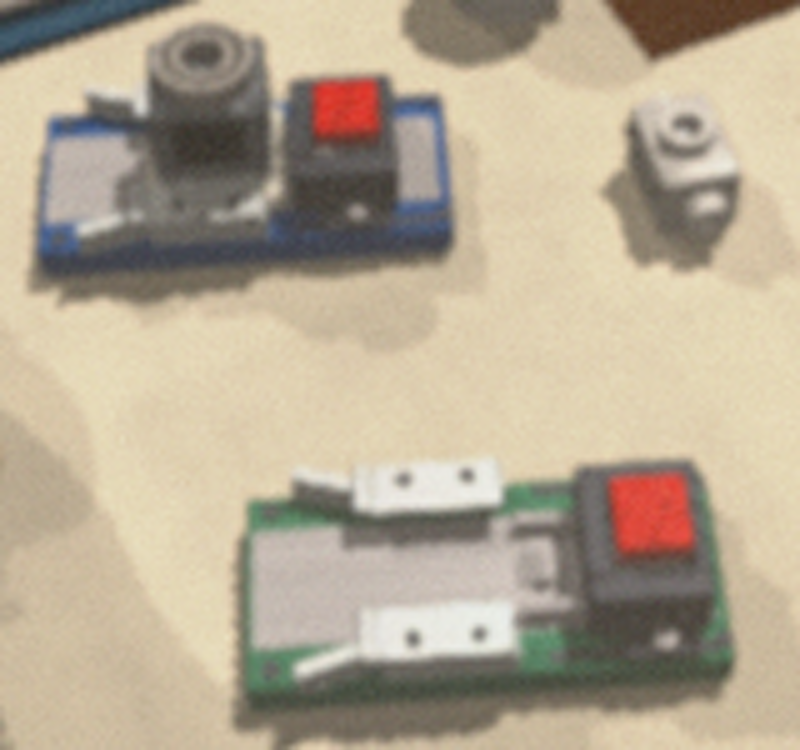

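View pics/sd.png

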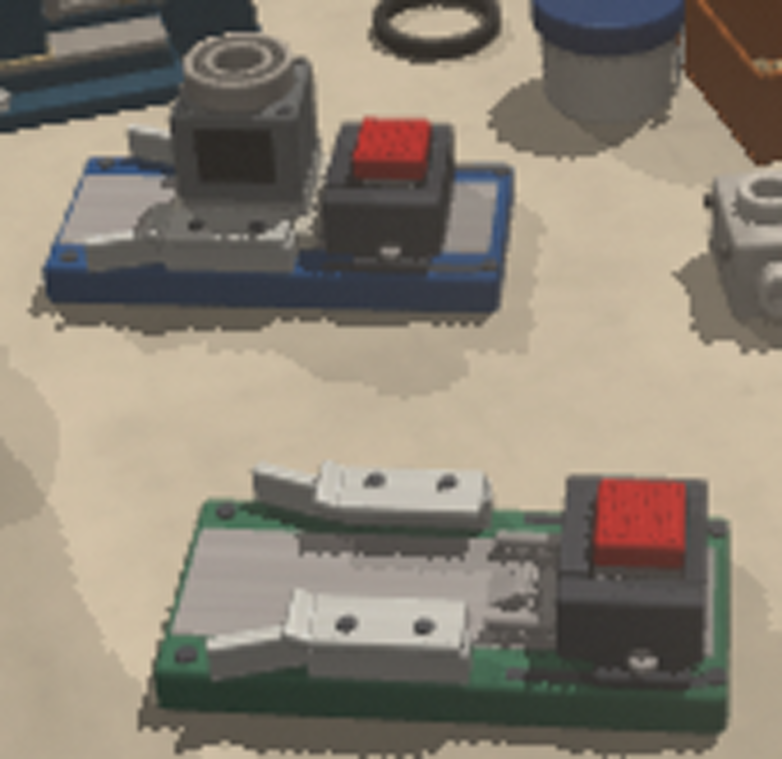

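```bash
python3 - <<'E'
from h import *
s=load("pics/scene0.npz");d=load("pics/side0.npz")
C={'blue':([(50,117),(40,250),(450,235),(440,97)],[(90,158),(48,268),(500,278),(512,168)]),
'green':([(250,500),(247,692),(730,658),(708,478)],[(207,500),(160,675),(728,697),(728,520)])}
for k,(a,b) in C.items():
    for dd,pts,f,o in((s,a,5,(180,180)),(d,b,4.6,(165,165))):
        P=np.array([onz(dd,(o[0]+(u+.5)/f-.5,o[1]+(v+.5)/f-.5),18)[:2] for u,v in pts])
        BL,FL,FR,BR=P
        print(k,P.round(1).tolist(),"c",P.mean(0).round(1),"L",np.linalg.norm(BR-BL).round(1),np.linalg.norm(FR-FL).round(1),"W",np.linalg.norm(FL-BL).round(1),np.linalg.norm(FR-BR).round(1),
         "yaw",np.degrees(np.arctan2(*(BR-BL)[::-1])).round(1),np.degrees(np.arctan2(*(FR-FL)[::-1])).round(1),np.degrees(np.arctan2(*(BL-FL)[::-1])).round(1)-90,np.degrees(np.arctan2(*(BR-FR)[::-1])).round(1)-90)
# red pads: centroid of top, triangulate by top corners
g=lambda o,f,p:[(o[0]+(u+.5)/f-.5,o[1]+(v+.5)/f-.5) for u,v in p]
R={'blue':([(313,80),(317,137),(380,133),(376,76)],[(365,120),(357,164),(425,167),(431,121)]),
'green':([(609,476),(618,550),(692,545),(682,471)],[(600,479),(597,550),(684,553),(684,480)])}
for k,(a,b) in R.items():
    P=np.array([tri((s,d),(x,y)) for x,y in zip(g((180,180),5,a),g((165,165),4.6,b))]); print(k,P.round(1).tolist(),P.mean(0).round(1))
E
```

```text
blue [[405.3, -132.9], [376.0, -206.3], [536.0, -277.8], [568.5, -201.2]] c [ 471.4 -204.5] L 176.9 175.2 W 79.0 83.2 yaw -22.7 -24.1 -21.799999999999997 -23.0
blue [[406.4, -133.7], [377.9, -208.0], [542.4, -273.9], [570.6, -201.2]] c [ 474.3 -204.2] L 177.6 177.2 W 79.5 78.0 yaw -22.3 -21.8 -21.0 -21.200000000000003
green [[407.8, -363.8], [375.7, -438.9], [537.7, -505.9], [570.8, -435.1]] c [ 473.  -435.9] L 178.0 175.3 W 81.6 78.1 yaw -23.6 -22.5 -23.099999999999994 -25.099999999999994
green [[409.2, -363.8], [378.8, -440.0], [541.7, -506.5], [572.3, -431.8]] c [ 475.5 -435.6] L 176.7 176.0 W 82.1 80.7 yaw -22.6 -22.2 -21.799999999999997 -22.299999999999997
blue [[510.8, -194.6, 49.8], [498.2, -229.0, 52.2], [523.4, -237.9, 50.8], [535.6, -206.1, 51.0]] [ 517.  -216.9   50.9]
green [[524.6, -436.9, 53.2], [513.6, -464.0, 49.4], [538.4, -474.6, 49.8], [548.9, -448.3, 55.2]] [ 531.4 -455.9   51.9]
```

```bash
cat >> h.py <<'E'
from scipy.spatial.transform import Rotation as Ro
def Rtool(yaw_deg,sgn=1):
    # approach down, tool z (jaws) along station y rotated; columns x,y,z in world
    a=np.radians(yaw_deg); sy=np.array([-np.sin(a),np.cos(a),0])*sgn
    y=APP; z=sy; x=np.cross(y,z); return np.stack([x,y,z],1)
APP=np.array([0,0,-1.])
def delta(Rt,pt,st=None,cmd=None):
    st=st or ctrl.get_state(); R=Ro.from_rotvec(st["eef_rot"]).as_matrix(); p=np.array(st["tcp_pos"])
    return (R.T@(np.array(pt)-p)/1000).round(4), np.degrees(Ro.from_matrix(R.T@Rt).as_rotvec()).round(2)
E
python3 - <<'E'
from h import *
st=ctrl.get_state(); print(Ro.from_rotvec(st["eef_rot"]).as_matrix().round(3))
for s in(1,-1):
  print(Rtool(-22.3,s).round(3)); print(delta(Rtool(-22.3,s),[500,-215,300]))
E
```

```text
[[-0.975 -0.     0.222]
 [-0.222  0.002 -0.975]
 [-0.    -1.    -0.002]]
[[ 0.925  0.     0.379]
 [-0.379  0.     0.925]
 [ 0.    -1.     0.   ]]
(array([-0.4398,  0.1043, -0.3039]), array([ 3.0000e-02, -1.4488e+02, -1.4000e-01]))
[[-0.925  0.    -0.379]
 [ 0.379  0.    -0.925]
 [ 0.    -1.    -0.   ]]
(array([-0.4398,  0.1043, -0.3039]), array([1.000e-01, 3.512e+01, 3.000e-02]))
```

```bash
python3 -m inch '[0,-0.039,0.003,-0.021,0,3.5,0, 0,-0.077,0.007,-0.042,0,7,0, 0,-0.116,0.01,-0.062,0,10.5,0, 0,-0.155,0.013,-0.083,0,14,0, 0,-0.193,0.016,-0.104,0,17.5,0, 0,-0.232,0.02,-0.125,0,21,0, 0,-0.271,0.023,-0.146,0,24.5,0, 0,-0.31,0.026,-0.166,0,28,0, 0,-0.348,0.03,-0.187,0,31.6,0, 0,-0.387,0.033,-0.208,0,35.1,0]'
python3 -m inch '[0,0,0,0,0,0,0,0,0,0,0,0,0,0]'
python3 - <<'E'
from h import *
d=ctrl.get_image("wrist"); np.savez("pics/w1.npz",**{k:np.array(v) for k,v in d.items()})
cv2.imwrite("pics/w1.png",d["color"][:,:,::-1])
E
```

```text
t: 1.15
tcp_pos: [470.8, -319.2, 371.2]
eef_rot: [-0.397, -2.007, 2.006]
ft_force: [-0.1, -0.9, 0.1]
finger_gap: 1.001
t: 1.35
tcp_pos: [470.4, -319.8, 371.2]
eef_rot: [-0.391, -2.01, 2.01]
ft_force: [0.1, -0.8, 0.2]
finger_gap: 1.002
```

View pics/w1.png

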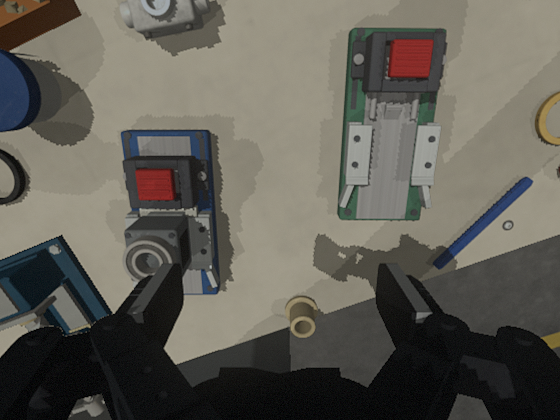

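```bash
python3 - <<'E'
from h import *
w=load("pics/w1.npz")
crop(w,110,120,230,305,3.2,"pics/w1b.png"); crop(w,325,20,455,230,2.8,"pics/w1g.png")
a=cv2.imread("pics/w1b.png");b=cv2.imread("pics/w1g.png");H=max(a.shape[0],b.shape[0])
f=lambda i:cv2.copyMakeBorder(i,0,H-i.shape[0],0,10,cv2.BORDER_CONSTANT)
o=np.hstack([f(a),f(b)]);print(a.shape,o.shape);cv2.imwrite("pics/w1c.png",o)
E
```

```text
(592, 384, 3) (592, 768, 3)
```

View pics/w1c.png

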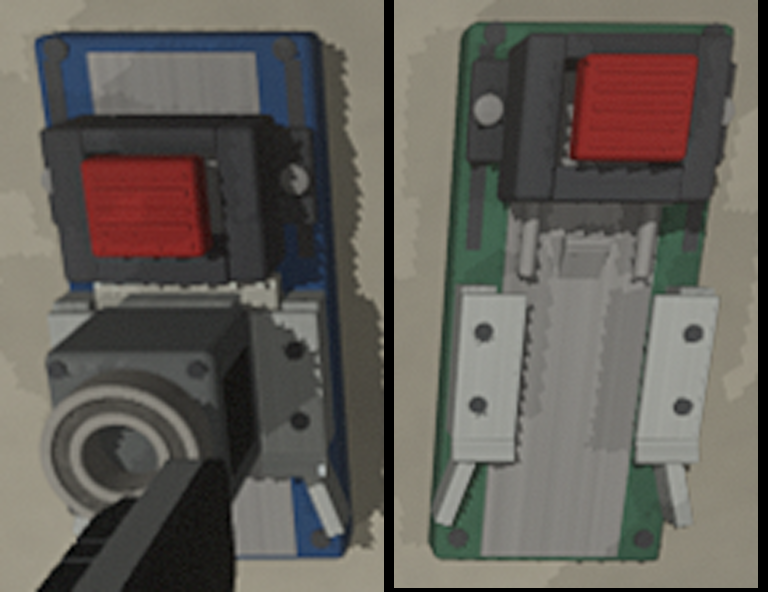

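```bash
python3 - <<'E'
from h import *
w=load("pics/w1.npz");s=load("pics/scene0.npz");d=load("pics/side0.npz")
G=lambda p:(325+(p[0]-394+.5)/2.8-.5,20+(p[1]+.5)/2.8-.5)
B=lambda p:(110+(p[0]+.5)/3.2-.5,120+(p[1]+.5)/3.2-.5)
ang=lambda v:np.degrees(np.arctan2(v[1],v[0])).round(2)
def P(f,p,z): return onz(w,f(p),z)[:2]
TL,TR,BL,BR=[P(G,p,18) for p in((464,24),(735,26),(431,558),(659,558))]
print("G bed",TL,TR,BL,BR,"L",np.linalg.norm(TL-BL),np.linalg.norm(TR-BR),"W",np.linalg.norm(TL-TR),np.linalg.norm(BL-BR),"c",(TL+TR+BL+BR)/4,ang(TL-BL),ang(TR-BR),ang(TL-TR)-90,ang(BL-BR)-90)
h=[P(G,p,34) for p in((484,332),(478,405),(693,334),(683,407))]
print("G holes mid",(h[0]+h[2])/2,(h[1]+h[3])/2,ang(h[0]-h[1]),ang(h[2]-h[3]),ang(h[0]-h[2])-90,ang(h[1]-h[3])-90)
TL,TR,BR=[P(B,p,18) for p in((37,35),(320,36),(350,557))]
print("B bed",TL,TR,BR,"L",np.linalg.norm(TR-BR),"W",np.linalg.norm(TL-TR),"c",(TL+BR)/2,ang(TR-BR),ang(TL-TR)-90)
# pads
for z in(50,52):
  q=np.array([P(B,p,z) for p in((83,160),(201,157),(207,250),(92,257))]);print("Bpad",z,q.mean(0),np.linalg.norm(q[0]-q[1]),np.linalg.norm(q[1]-q[2]))
  q=np.array([P(G,p,z) for p in((581,56),(697,56),(685,160),(574,158))]);print("Gpad",z,q.mean(0),np.linalg.norm(q[0]-q[1]),np.linalg.norm(q[1]-q[2]))
# bearing top circle in scene & side; centre
g=lambda o,f,p:(o[0]+(p[0]+.5)/f-.5,o[1]+(p[1]+.5)/f-.5)
print("bearing",tri((s,d,w),(g((180,180),5,(203,54)),g((165,165),4.6,(238,61)),B((120,450)))), [onz(x,u,90) for x,u in((s,g((180,180),5,(203,54))),(d,g((165,165),4.6,(238,61))),(w,B((120,450))))])
E
```

```text
G bed [ 572.31577057 -426.33664128] [ 540.16930483 -504.07597301] [ 409.15969293 -359.23262973] [ 377.74155128 -436.80287072] L 176.41670566708405 175.8079788129042 W 84.1237122195418 83.69134909267284 c [ 474.8465799  -431.61202868] -22.36 -22.5 -22.47 -22.049999999999997
G holes mid [ 470.05672132 -431.29983099] [ 447.9496888  -422.15695793] -22.82 -22.12 -22.61 -22.629999999999995
B bed [ 570.75923771 -197.96021533] [ 538.97849515 -275.57959575] [ 375.08328144 -208.30553198] L 177.1650098989198 W 83.8736181052546 c [ 472.92125957 -203.13287365] -22.32 -22.269999999999996
Bpad 50 [ 515.21492281 -217.18044748] 32.72629923175123 26.816932210444044
Gpad 50 [ 530.31400601 -456.83722111] 32.69340870490926 27.463566420681428
Bpad 52 [ 515.39809724 -218.08569466] 32.500292845236665 26.631735653284593
Gpad 52 [ 530.39290684 -456.08740913] 32.467629458929885 27.273904236039535
bearing [ 462.51481225 -195.81182771   87.60384629] [array([ 461.44507781, -197.8575117 ,   90.        ]), array([ 461.93846128, -199.42745613,   90.        ]), array([ 463.7464907 , -197.80958264,   90.        ])]
```

```bash
python3 - <<'E'
from h import *
print(delta(Rtool(-22.4,-1),[515.5,-219,250]))
E
```

```text
(array([-0.0041,  0.1213, -0.1114]), array([-0.02,  0.21,  0.06]))
```

```bash
python3 -m inch '[0.5,-0.001,0,-0.04,0,0.2,0, 1,-0.004,0.02,-0.08,0,0.2,0, 1,-0.004,0.06,-0.111,0,0.2,0, 1,-0.004,0.095,-0.111,0,0.2,0, 1,-0.004,0.11,-0.111,0,0.2,0, 1,-0.004,0.121,-0.111,0,0.2,0, 1,-0.004,0.121,-0.111,0,0.2,0, 1,-0.004,0.121,-0.111,0,0.2,0]'
python3 - <<'E'
from h import *
for n in("wrist","side"):
  d=ctrl.get_image(n); np.savez(f"pics/{n}2.npz",**{k:np.array(v) for k,v in d.items()})
w=load("pics/wrist2.npz");d=load("pics/side2.npz")
a=cv2.resize(w["color"],None,fx=.8,fy=.8); b=cv2.resize(d["color"][130:270,160:300],(336,336))
cv2.imwrite("pics/2.png",np.hstack([a,b])[:,:,::-1])
E
```

```text
t: 2.2
tcp_pos: [516.0, -220.9, 251.9]
eef_rot: [-0.403, -2.005, 2.007]
ft_force: [-0.1, -0.4, 0.5]
finger_gap: 0.001
```

View pics/2.png

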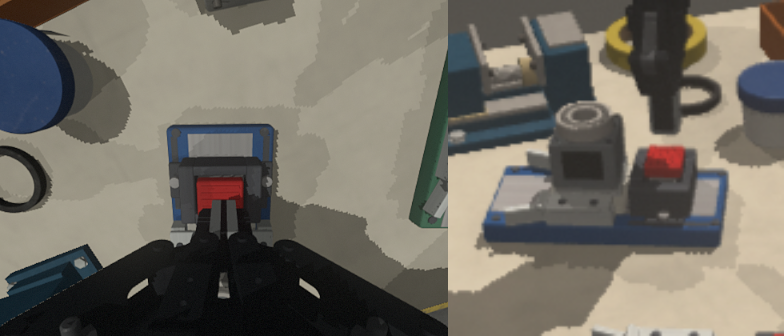

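```bash
python3 -m inch '[1,0,0.008,-0.003,0,0,0, 1,0,0.016,-0.003,0,0,0, 1,0,0.022,-0.003,0,0,0, 1,0,0.024,-0.003,0,0,0, 1,0,0.024,-0.003,0,0,0]'; python3 -m inch '[1,0,0.001,0,0,0,0, 1,0,0.002,0,0,0,0]'
```

```text
t: 2.8
tcp_pos: [516.7, -216.6, 226.1]
eef_rot: [-0.397, -2.006, 2.006]
ft_force: [0.1, -0.2, -0.4]
finger_gap: -0.004
t: 3.0
tcp_pos: [516.8, -216.7, 224.8]
eef_rot: [-0.398, -2.006, 2.006]
ft_force: [-0.6, 1.3, 1.2]
finger_gap: 0.001
```

```bash
python3 -m inch '[1,0,0.001,0,0,0,0, 1,0,0.002,0,0,0,0]'; python3 -m inch '[1,0,0.001,0,0,0,0, 1,0,0.002,0,0,0,0]'
```

```text
t: 3.2
tcp_pos: [516.8, -216.7, 222.8]
eef_rot: [-0.399, -2.006, 2.006]
ft_force: [0.6, -0.3, 2.3]
finger_gap: 0.002
t: 3.4
tcp_pos: [516.8, -216.7, 220.7]
eef_rot: [-0.399, -2.006, 2.006]
ft_force: [-1.9, 0.7, 2.5]
finger_gap: -0.001
```

```bash
python3 -m inch '[1,0,0.001,0,0,0,0, 1,0,0.002,0,0,0,0, 1,0,0.002,0,0,0,0]'; python3 - <<'E'
from h import *
d=ctrl.get_image("side"); np.savez("pics/side3.npz",**{k:np.array(v) for k,v in d.items()})
crop(d,160,130,300,270,4,"pics/3.png")
E
```

```text
t: 3.7
tcp_pos: [517.1, -216.8, 220.1]
eef_rot: [-0.398, -2.006, 2.006]
ft_force: [-1.9, 2.2, 10.5]
finger_gap: 0.001
```

View pics/3.png

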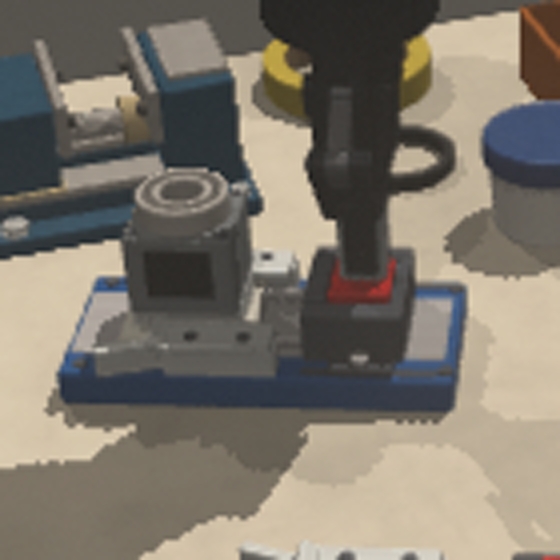

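The carrier has sprung about 20 mm toward the mouth: its bearing is now at crop (182,190), well clear of the head. Next I retract and view it for the grasp.

```bash
python3 -m inch '[1,0,-0.006,0,0,0,0, 1,0,-0.03,0,0,0,0, 0.6,0,-0.075,0,0,0,0, 0,0.02,-0.09,0,0,0,0, 0,0.05,-0.09,0,0,0,0, 0,0.05,-0.09,0,0,0,0, 0,0.05,-0.09,0,0,0,0]'
python3 - <<'E'
from h import *
for n in("wrist","side","scene"):
  d=ctrl.get_image(n); np.savez(f"pics/{n}4.npz",**{k:np.array(v) for k,v in d.items()})
w=load("pics/wrist4.npz");d=load("pics/side4.npz");s=load("pics/scene4.npz")
a=w["color"]; b=cv2.resize(d["color"][160:250,170:290],(240,180),interpolation=cv2.INTER_CUBIC);c=cv2.resize(s["color"][175:250,180:280],(240,180),interpolation=cv2.INTER_CUBIC)
z=np.zeros((60,240,3),np.uint8)
cv2.imwrite("pics/4.png",np.hstack([a,np.vstack([b,z,c])])[:,:,::-1])
E
```

```text
t: 4.45
tcp_pos: [470.1, -197.5, 308.5]
eef_rot: [-0.399, -2.006, 2.006]
ft_force: [-0.1, -1.1, 1.0]
finger_gap: 0.849
```

View pics/4.png

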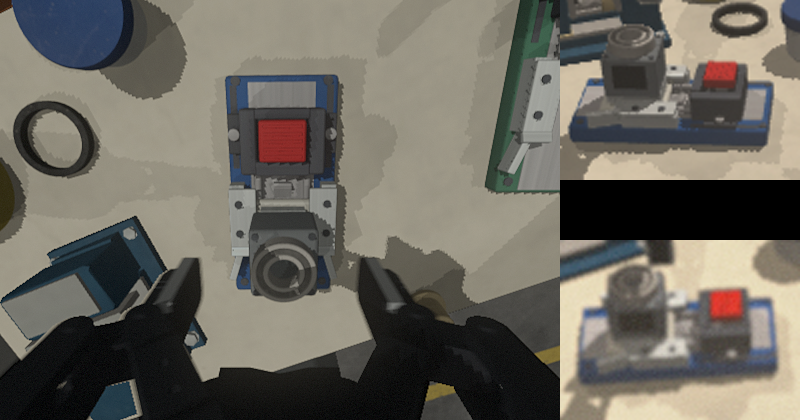

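```bash
python3 - <<'E'
from h import *
w=load("pics/wrist4.npz");d=load("pics/side4.npz");s=load("pics/scene4.npz")
g=cv2.cvtColor(w["color"],cv2.COLOR_RGB2GRAY)
print(cv2.HoughCircles(cv2.medianBlur(g[220:320,230:340],3),cv2.HOUGH_GRADIENT,1,20,param1=80,param2=18,minRadius=12,maxRadius=40))
crop(w,220,190,350,310,5,"pics/4w.png")
for x,u in((w,(284.5,270)),(d,(205,179)),(s,(211.7,192.8))): print(onz(x,u,90).round(1))
h=cv2.cvtColor(w["color"],cv2.COLOR_RGB2HSV); m=((h[...,0]<6)|(h[...,0]>174))&(h[...,1]>150)&(h[...,2]>90); ys,xs=np.nonzero(m[100:180,240:330]); print("pad",onz(w,(xs.mean()+240,ys.mean()+100),51))
for p in((226,76),(339,76)): print(onz(w,p,18))
E
```

```text
[[[53.5 46.5 31.5]
  [52.5 66.5 16.1]]]
[ 445.1 -190.    90. ]
[ 442.1 -196.4   90. ]
[ 443.1 -196.5   90. ]
pad [ 515.89788159 -217.54541754   51.        ]
[ 570.65602817 -196.30424333   18.        ]
[ 539.212802   -272.33507823   18.        ]
```

View pics/4w.png

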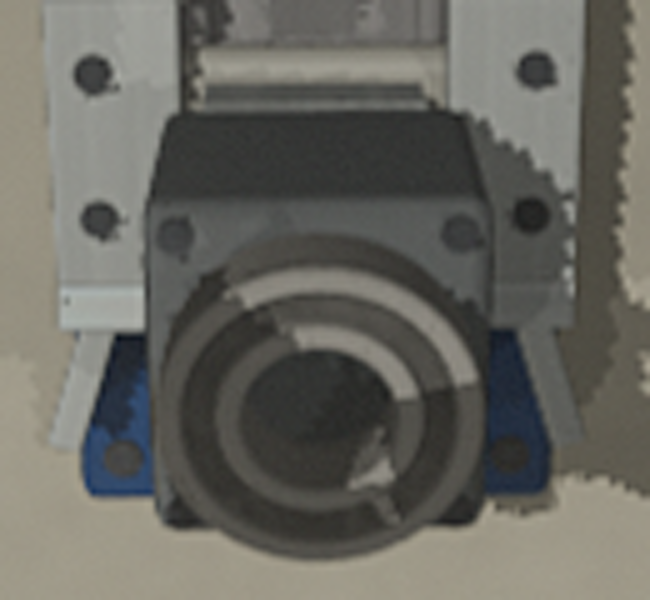

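```bash
python3 - <<'E'
from h import *
print(delta(Rtool(-22.4,-1),[444.2,-191.2,212]))
E
```

```text
(array([0.0277, 0.0965, 0.004 ]), array([-0.  , -0.08, -0.04]))
```

```bash
python3 -m inch '[0,0.014,0,0.004,0,0,0, 0,0.028,0.02,0.004,0,0,0, 0,0.028,0.05,0.004,0,0,0, 0,0.028,0.08,0.004,0,0,0, 0,0.028,0.0965,0.004,0,0,0, 0,0.028,0.0965,0.004,0,0,0, 0,0.028,0.0965,0.004,0,0,0]'
python3 - <<'E'
from h import *
for n in("wrist","side"):
  d=ctrl.get_image(n); np.savez(f"pics/{n}5.npz",**{k:np.array(v) for k,v in d.items()})
w=load("pics/wrist5.npz");d=load("pics/side5.npz")
cv2.imwrite("pics/5.png",np.hstack([cv2.resize(w["color"],None,fx=.8,fy=.8),cv2.resize(d["color"][140:260,150:270],(336,336))])[:,:,::-1])
E
```

```text
t: 5.3
tcp_pos: [443.8, -190.9, 212.0]
eef_rot: [-0.398, -2.006, 2.006]
ft_force: [0.2, -0.2, 0.2]
finger_gap: 1.004
```

View pics/5.png

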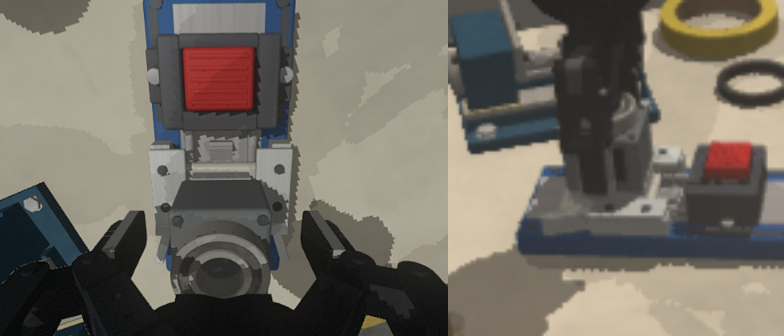

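```bash
python3 -m inch '[0.3,0,0,0,0,0,0, 0.6,0,0,0,0,0,0, 1,0,0,0,0,0,0, 1,0,0,0,0,0,0, 1,0,0,0,0,0,0, 1,0,0,0,0,0,0]'; python3 -m inch '[1,0,0,0,0,0,0, 1,0,0,0,0,0,0]'
```

```text
t: 6.0
tcp_pos: [443.8, -190.9, 213.1]
eef_rot: [-0.401, -2.006, 2.008]
ft_force: [1.1, -0.5, 7.2]
finger_gap: 0.534
t: 6.2
tcp_pos: [443.9, -191.0, 213.1]
eef_rot: [-0.401, -2.006, 2.008]
ft_force: [0.9, 0.8, 6.0]
finger_gap: 0.534
```

```bash
python3 -m inch '[1,0.002,-0.001,0,0,0,0, 1,0.007,-0.001,0,0,0,0, 1,0.013,-0.001,0,0,0,0, 1,0.02,-0.001,0,0,0,0, 1,0.02,-0.001,0,0,0,0]'; python3 -m inch '[1,0.008,0,0,0,0,0, 1,0.016,0,0,0,0,0, 1,0.024,0,0,0,0,0, 1,0.027,0,0,0,0,0, 1,0.027,0,0,0,0,0]'
python3 - <<'E'
from h import *
for n in("wrist","side"):
  d=ctrl.get_image(n); np.savez(f"pics/{n}6.npz",**{k:np.array(v) for k,v in d.items()})
w=load("pics/wrist6.npz");d=load("pics/side6.npz")
cv2.imwrite("pics/6.png",np.hstack([cv2.resize(w["color"],None,fx=.8,fy=.8),cv2.resize(d["color"][140:260,150:270],(336,336))])[:,:,::-1])
E
```

```text
t: 6.7
tcp_pos: [423.6, -182.5, 213.2]
eef_rot: [-0.397, -2.006, 2.005]
ft_force: [-1.6, 0.2, 2.7]
finger_gap: 0.532
t: 7.2
tcp_pos: [398.9, -172.3, 213.2]
eef_rot: [-0.397, -2.006, 2.005]
ft_force: [-2.1, 0.7, 4.9]
finger_gap: 0.529
```

View pics/6.png

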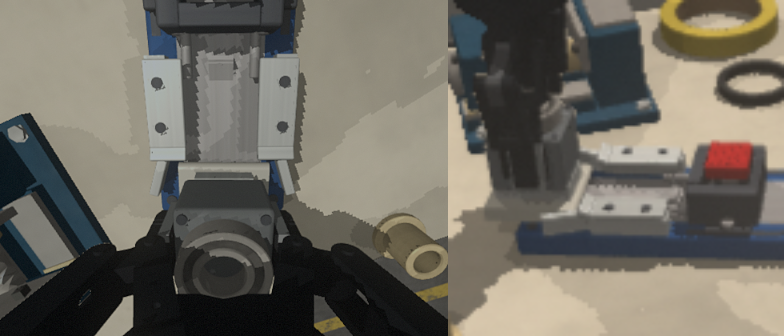

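```bash
python3 -m inch '[1,0,-0.003,0,0,0,0, 1,0,-0.01,0,0,0,0, 1,0,-0.03,0,0,0,0, 1,0,-0.05,0,0,0,0, 1,0,-0.05,0,0,0,0, 1,0,-0.05,0,0,0,0]'
python3 - <<'E'
from h import *
d=ctrl.get_image("wrist"); np.savez("pics/wrist7.npz",**{k:np.array(v) for k,v in d.items()})
cv2.imwrite("pics/7.png",d["color"][:,:,::-1])
st=ctrl.get_state(); R=Rtool(-22.4,-1); Rm=Ro.from_rotvec(st["eef_rot"]).as_matrix()
print(st["tcp_pos"],Rm.T@np.array([1.9,-228.5,0]))
w=load("pics/w1.npz"); print(onz(w,(302,318),20),onz(w,(300,302),50))
E
```

```text
t: 7.9
tcp_pos: [399.9, -172.7, 263.3]
eef_rot: [-0.4, -2.006, 2.007]
ft_force: [-0.8, 0.2, -0.9]
finger_gap: 0.532
[ 399.45247356 -172.46267469  262.65173945] [-8.91024826e+01 -9.23111839e-02  2.10420054e+02]
[ 312.42084108 -282.67437855   20.        ] [ 352.41598925 -293.72660743   50.        ]
```

View pics/7.png

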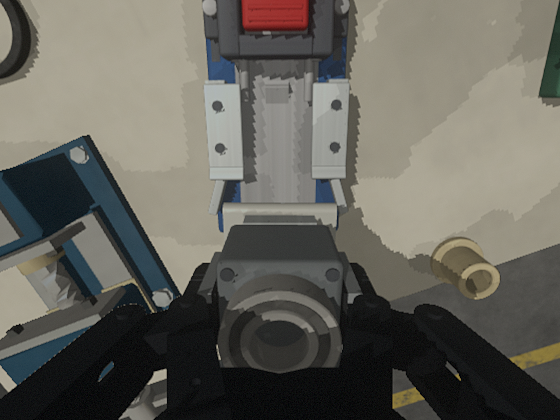

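```bash
python3 -m inch '[1,-0.008,0,0.018,0,0,0, 1,-0.02,0,0.047,0,0,0, 1,-0.033,0,0.078,0,0,0, 1,-0.046,0,0.109,0,0,0, 1,-0.059,0,0.14,0,0,0, 1,-0.072,0,0.17,0,0,0, 1,-0.082,0,0.194,0,0,0, 1,-0.089,0,0.21,0,0,0, 1,-0.089,0,0.21,0,0,0, 1,-0.089,0,0.21,0,0,0]'
python3 - <<'E'
from h import *
d=ctrl.get_image("wrist"); np.savez("pics/wrist8.npz",**{k:np.array(v) for k,v in d.items()})
cv2.imwrite("pics/8.png",d["color"][:,:,::-1])
w7=load("pics/wrist7.npz"); w8=load("pics/wrist8.npz")
crop(w7,190,60,370,240,2.2,"pics/a.png");crop(w8,190,60,370,240,2.2,"pics/b.png")
cv2.imwrite("pics/ab.png",np.hstack([cv2.imread("pics/a.png"),cv2.imread("pics/b.png")]))
E
```

```text
t: 8.95
tcp_pos: [401.3, -400.0, 262.0]
eef_rot: [-0.397, -2.007, 2.003]
ft_force: [-0.1, 0.7, -2.0]
finger_gap: 0.533
```

View pics/ab.png

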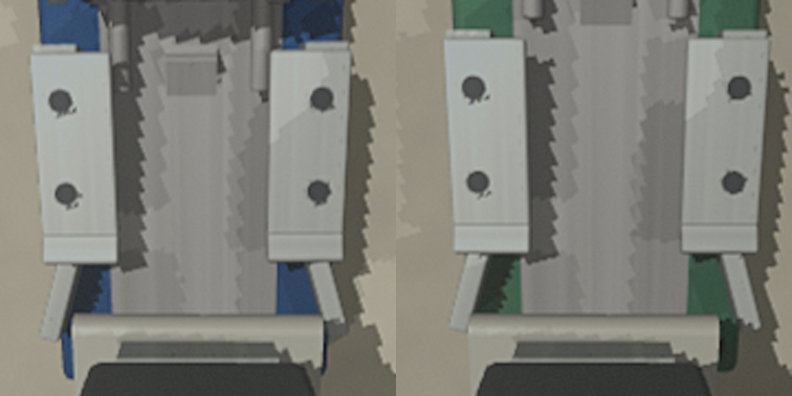

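```bash
cat > cmp.py <<'E'
from h import *
def holes(name,appr):
    d=load(name); g=cv2.cvtColor(d["color"],cv2.COLOR_RGB2GRAY).astype(float); out=[]
    for u,v in appr:
        x,y=int(round(u)),int(round(v)); r=6; p=g[y-r:y+r+1,x-r:x+r+1]; 
        wgt=np.clip(np.percentile(p,70)-30-p,0,None); Y,X=np.mgrid[-r:r+1,-r:r+1]
        out.append((x+(wgt*X).sum()/wgt.sum(),y+(wgt*Y).sum()/wgt.sum()))
    return np.array(out)
def cam2(name,uv,h):  # rays in fixed camera-tool frame (nominal), plane distance h below camera along world down
    d=load(name); return np.array([onz(d,u,h)[:2] for u in uv])
E
python3 - <<'E'
from cmp import *
c=lambda L,o:[(190+(x-o)/2.2,60+y/2.2) for x,y in L]
a=holes("pics/wrist7.npz",c([(60,100),(65,193),(321,98),(318,191)],0)); b=holes("pics/wrist8.npz",c([(473,87),(478,182),(739,87),(734,182)],396))
print(a.round(1).tolist(),b.round(1).tolist())
# use wrist7's camera extrinsics for both => tool-relative comparison
d=load("pics/wrist7.npz")
A=np.array([onz(d,u,34)[:2] for u in a]);B=np.array([onz(d,u,34)[:2] for u in b])
yaw=np.radians(-22.4);ex=np.array([np.cos(yaw),np.sin(yaw)]);ey=np.array([-ex[1],ex[0]])
t=np.array([399.9,-172.7])
f=lambda P:np.stack([(P-t)@ex,(P-t)@ey],1)
print(f(A).round(1).tolist(),f(B).round(1).tolist())
ctr=lambda q:q.mean(0); an=lambda q:np.degrees(np.mean([np.arctan2(*(q[0]-q[1])[::-1]),np.arctan2(*(q[2]-q[3])[::-1]),np.arctan2(*(q[0]-q[2])[::-1])-np.pi/2,np.arctan2(*(q[1]-q[3])[::-1])-np.pi/2]))
print(ctr(f(A)),an(f(A)),ctr(f(B)),an(f(B)))
E
```

```text
[[217.0, 105.7], [219.6, 147.9], [335.9, 104.6], [334.3, 146.8]] [[224.8, 99.6], [226.8, 142.4], [345.4, 99.5], [343.0, 142.5]]
[[73.1, 36.1], [49.2, 35.9], [73.7, -31.8], [49.8, -32.0]] [[76.5, 31.5], [52.4, 31.5], [76.5, -37.0], [52.3, -37.0]]
[61.45338959  2.03888021] 0.5060729477226016 [64.41289101 -2.75421388] -0.042992376561428035
```

```bash
python3 - <<'E'
from h import *
w=load("pics/wrist6.npz"); crop(w,160,60,390,240,3.4,"pics/6c.png")
E
```

```text
(no output)
```

View pics/6c.png

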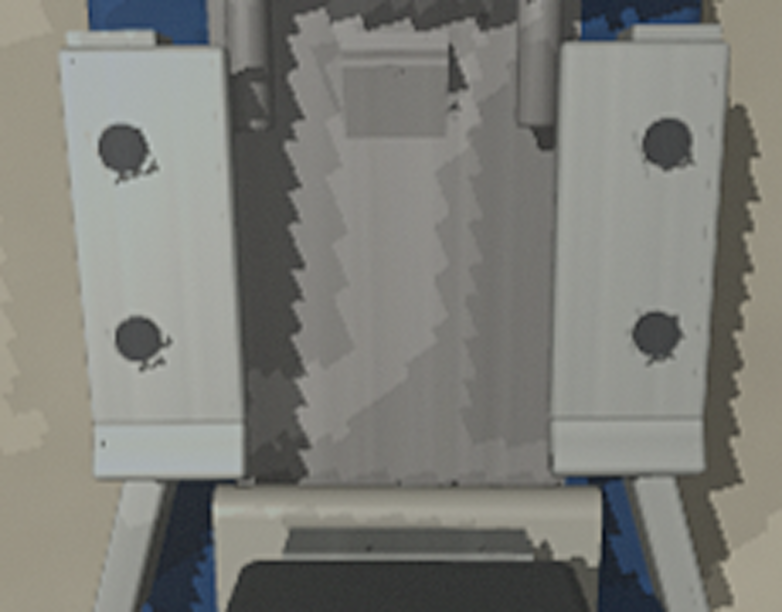

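```bash
python3 -m inch '[1,-0.003,0.0,0.0042,0,0.5,0, 1,-0.003,0.03,0.0042,0,0.5,0, 1,-0.003,0.038,0.0042,0,0.5,0, 1,-0.003,0.038,0.0042,0,0.5,0]'
python3 - <<'E'
from h import *
d=ctrl.get_image("wrist"); np.savez("pics/wrist9.npz",**{k:np.array(v) for k,v in d.items()})
w=load("pics/wrist9.npz"); crop(w,160,60,390,240,3.4,"pics/9c.png")
E
```

```text
t: 9.4
tcp_pos: [402.1, -404.2, 223.3]
eef_rot: [-0.401, -2.003, 1.996]
ft_force: [0.1, 0.0, -1.9]
finger_gap: 0.533
```

View pics/9c.png

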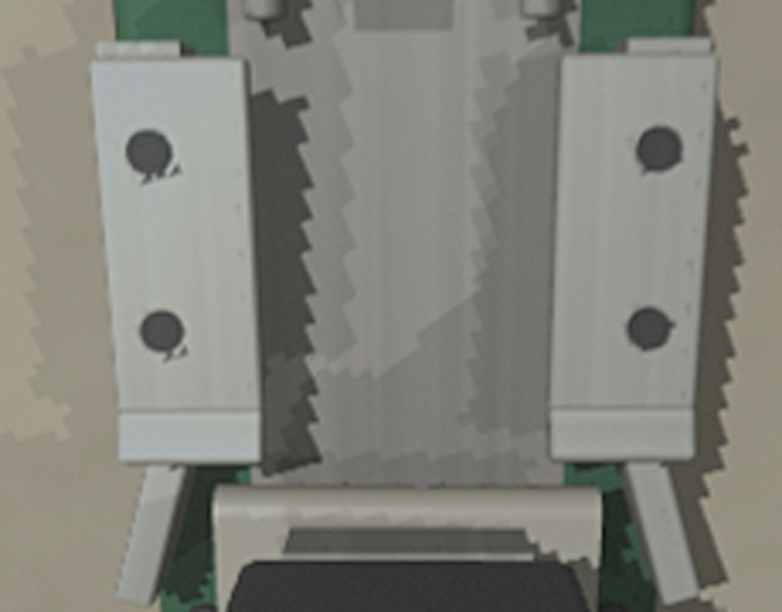

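```bash
python3 -m inch '[1,0,0.004,0,0,0,0, 1,0,0.007,0,0,0,0, 1,0,0.008,0,0,0,0, 1,0,0.008,0,0,0,0]'; python3 -m inch '[1,0,0.001,0,0,0,0, 1,0,0.001,0,0,0,0]'
```

```text
t: 9.85
tcp_pos: [402.9, -405.8, 217.4]
eef_rot: [-0.407, -2.001, 2.001]
ft_force: [-0.4, -1.0, -1.6]
finger_gap: 0.531
t: 10.05
tcp_pos: [402.9, -405.8, 216.2]
eef_rot: [-0.407, -2.001, 2.001]
ft_force: [0.1, -0.3, -1.7]
finger_gap: 0.53
```

```bash
python3 -m inch '[1,0,0.001,0,0,0,0, 1,0,0.002,0,0,0,0, 1,0,0.002,0,0,0,0]'; python3 -m inch '[1,0,0.001,0,0,0,0, 1,0,0.001,0,0,0,0]'
```

```text
t: 10.35
tcp_pos: [402.8, -405.7, 214.0]
eef_rot: [-0.406, -2.001, 2.001]
ft_force: [0.5, -0.5, -1.9]
finger_gap: 0.534
t: 10.55
tcp_pos: [402.9, -405.8, 213.2]
eef_rot: [-0.407, -2.001, 2.001]
ft_force: [0.2, -0.2, -1.1]
finger_gap: 0.533
```

```bash
python3 -m inch '[1,0,0.0005,0,0,0,0]'
python3 - <<'E'
from h import *
d=ctrl.get_image("wrist"); np.savez("pics/wrist10.npz",**{k:np.array(v) for k,v in d.items()})
w=load("pics/wrist10.npz"); crop(w,160,60,390,240,3.4,"pics/10c.png")
E
```

```text
t: 10.65
tcp_pos: [403.0, -405.8, 213.1]
eef_rot: [-0.407, -2.001, 2.001]
ft_force: [-1.2, 1.8, 5.7]
finger_gap: 0.535
```

View pics/10c.png

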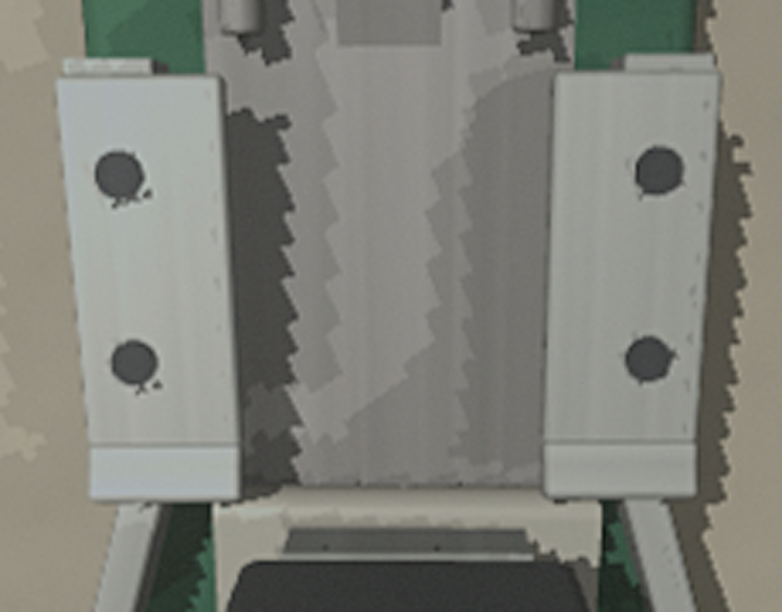

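```bash
python3 -m inch '[1,0,-0.0007,-0.001,0,0,0, 1,0,-0.0007,-0.002,0,0,0, 1,-0.004,-0.0007,-0.002,0,0,0, 1,-0.008,-0.0007,-0.002,0,0,0]'; python3 -m inch '[1,-0.004,0,0,0,0,0, 1,-0.008,0,0,0,0,0, 1,-0.012,0,0,0,0,0]';
python3 - <<'E'
from h import *
d=ctrl.get_image("wrist"); np.savez("pics/wrist11.npz",**{k:np.array(v) for k,v in d.items()})
w=load("pics/wrist11.npz"); crop(w,160,60,390,240,3.4,"pics/11c.png")
E
```

```text
t: 11.1
tcp_pos: [411.3, -407.1, 213.2]
eef_rot: [-0.407, -2.001, 2.001]
ft_force: [-0.3, 0.5, -1.7]
finger_gap: 0.533
t: 11.4
tcp_pos: [422.5, -411.9, 213.2]
eef_rot: [-0.407, -2.001, 2.001]
ft_force: [-0.2, 0.6, -2.0]
finger_gap: 0.532
```

View pics/11c.png

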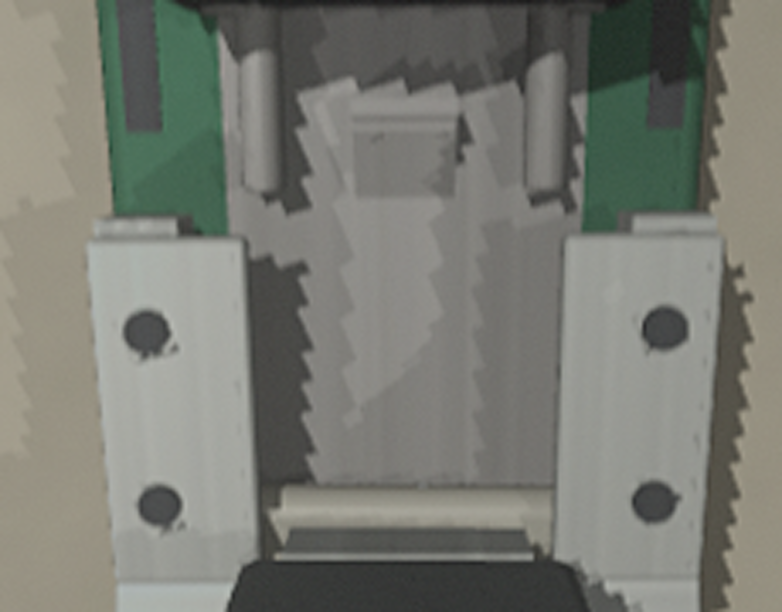

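```bash
python3 -m inch '[1,-0.006,0,0,0,0,0, 1,-0.013,0,0,0,0,0, 1,-0.02,0,0,0,0,0, 1,-0.02,0,0,0,0,0]'; python3 -m inch '[1,-0.005,0,0,0,0,0, 1,-0.01,0,0,0,0,0, 1,-0.015,0,0,0,0,0, 1,-0.015,0,0,0,0,0]'
```

```text
t: 11.85
tcp_pos: [441.6, -420.1, 213.7]
eef_rot: [-0.408, -2.001, 2.003]
ft_force: [0.0, -0.0, -1.2]
finger_gap: 0.532
t: 12.25
tcp_pos: [455.0, -425.8, 213.5]
eef_rot: [-0.408, -2.001, 2.002]
ft_force: [0.1, -0.1, -1.4]
finger_gap: 0.527
```

```bash
python3 -m inch '[1,-0.003,0,0,0,0,0, 1,-0.006,0,0,0,0,0, 1,-0.006,0,0,0,0,0]'; python3 -m inch '[1,-0.003,0,0,0,0,0, 1,-0.006,0,0,0,0,0, 1,-0.006,0,0,0,0,0]';  python3 -m inch '[1,-0.002,0,0,0,0,0, 1,-0.004,0,0,0,0,0, 1,-0.004,0,0,0,0,0]'
```

```text
t: 12.55
tcp_pos: [460.1, -427.9, 213.4]
eef_rot: [-0.407, -2.001, 2.002]
ft_force: [0.6, 0.1, -2.2]
finger_gap: 0.528
t: 12.85
tcp_pos: [464.5, -429.8, 213.3]
eef_rot: [-0.402, -2.001, 1.999]
ft_force: [-5.1, 1.4, 1.9]
finger_gap: 0.53
t: 13.15
tcp_pos: [467.8, -431.2, 213.3]
eef_rot: [-0.401, -2.001, 1.998]
ft_force: [-6.9, 1.8, 5.0]
finger_gap: 0.53
```

```bash
python3 -m inch '[1,-0.002,0,0,0,0,0, 1,-0.004,0,0,0,0,0, 1,-0.004,0,0,0,0,0]';  python3 -m inch '[1,-0.002,0,0,0,0,0, 1,-0.003,0,0,0,0,0, 1,-0.003,0,0,0,0,0]'
```

```text
t: 13.45
tcp_pos: [471.2, -432.6, 213.4]
eef_rot: [-0.399, -2.001, 1.997]
ft_force: [-7.0, 2.6, 4.8]
finger_gap: 0.531
t: 13.75
tcp_pos: [474.2, -433.8, 213.3]
eef_rot: [-0.401, -2.001, 1.997]
ft_force: [-5.9, 1.9, 3.7]
finger_gap: 0.532
```

```bash
python3 -m inch '[1,-0.001,0,0,0,0,0, 1,-0.002,0,0,0,0,0]';  python3 -m inch '[1,-0.001,0,0,0,0,0, 1,-0.001,0,0,0,0,0]';python3 -m inch '[1,-0.001,0,0,0,0,0, 1,-0.001,0,0,0,0,0]'
```

```text
t: 13.95
tcp_pos: [476.0, -434.6, 213.3]
eef_rot: [-0.4, -2.001, 1.997]
ft_force: [-7.4, 2.6, 4.6]
finger_gap: 0.535
t: 14.15
tcp_pos: [477.0, -435.0, 213.3]
eef_rot: [-0.401, -2.001, 1.998]
ft_force: [-6.6, 2.6, 4.2]
finger_gap: 0.531
t: 14.35
tcp_pos: [477.9, -435.4, 213.3]
eef_rot: [-0.401, -2.001, 1.998]
ft_force: [-5.9, 2.4, 3.6]
finger_gap: 0.533
```

```bash
for i in 1 2 3; do python3 -m inch '[1,-0.001,0,0,0,0,0, 1,-0.001,0,0,0,0,0]' | grep -E "tcp|force"; done
```

```text
tcp_pos: [478.7, -435.7, 213.3]
ft_force: [-6.6, 1.9, 4.3]
tcp_pos: [479.6, -436.1, 213.3]
ft_force: [-6.1, 2.5, 4.2]
tcp_pos: [480.5, -436.5, 213.3]
ft_force: [-6.8, 2.9, 4.4]
```

```bash
for i in 1 2; do python3 -m inch '[1,-0.001,0,0,0,0,0, 1,-0.001,0,0,0,0,0]' | grep -E "tcp|force"; done
python3 - <<'E'
from h import *
d=ctrl.get_image("side"); np.savez("pics/side12.npz",**{k:np.array(v) for k,v in d.items()})
w=ctrl.get_image("wrist");np.savez("pics/wrist12.npz",**{k:np.array(v) for k,v in w.items()})
cv2.imwrite("pics/12.png",np.hstack([cv2.resize(w["color"],None,fx=.75,fy=.75),cv2.resize(d["color"][200:330,190:340],(363,315))])[:,:,::-1])
E
```

```text
tcp_pos: [481.4, -436.8, 213.3]
ft_force: [-6.5, 2.8, 5.6]
tcp_pos: [482.2, -437.2, 213.3]
ft_force: [-7.4, 2.4, 5.6]
```

View pics/12.png

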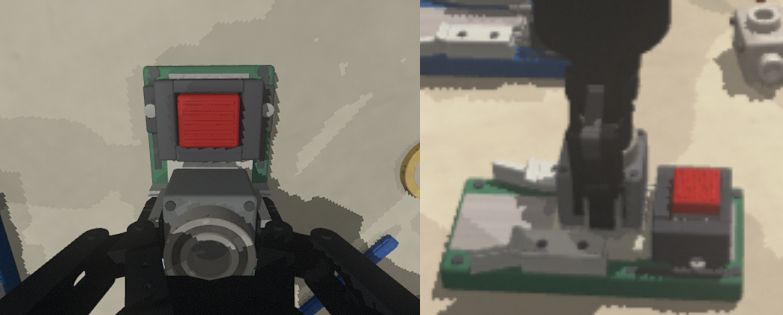

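```bash
python3 - <<'E'
from h import *
e=np.array([.9245,-.381])
for n,t,p in(("wrist5",(443.8,-190.9),None),("wrist12",(482.2,-437.2),None)):
    w=load(f"pics/{n}.npz");h=cv2.cvtColor(w["color"],cv2.COLOR_RGB2HSV); m=(((h[...,0]<6)|(h[...,0]>174))&(h[...,1]>150)&(h[...,2]>90)).astype(np.uint8)
    N,l,s,c=cv2.connectedComponentsWithStats(m); i=1+np.argmax(s[1:,4]); print(n,s[i],c[i],onz(w,c[i],51),(onz(w,c[i],51)[:2]-t)@e)
w=load("pics/wrist12.npz"); crop(w,180,70,380,240,4,"pics/12c.png")
E
```

```text
wrist5 [ 229   58   89   80 6763] [272.99053674  97.26068313] [ 516.21218993 -217.73991829   51.        ] 77.17107846158623
wrist12 [ 236  125   84   72 5720] [277.84667832 160.31013986] [ 530.94205885 -456.38214491   51.        ] 52.370430615601315
```

View pics/12c.png

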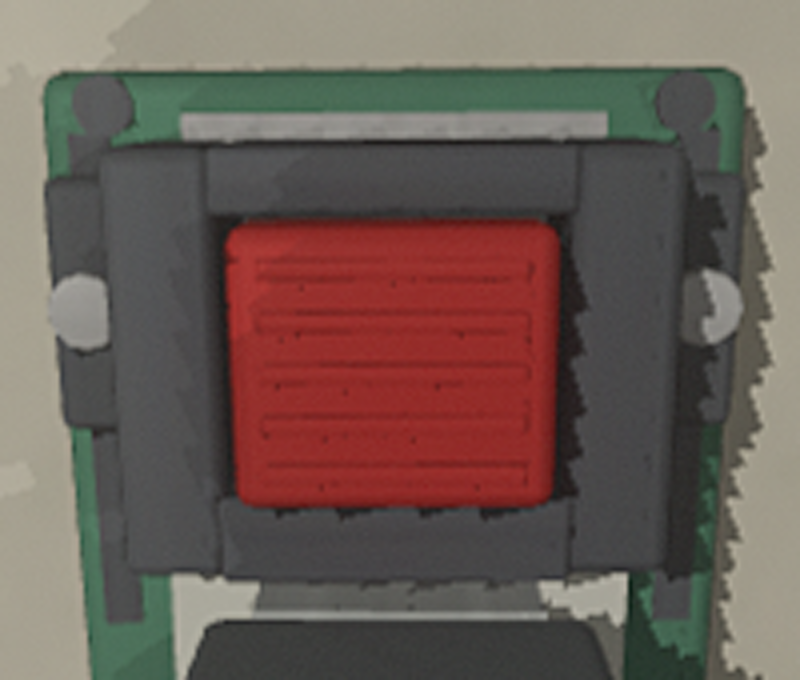

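```bash
python3 -m inch '[1,-0.001,0,0,0,0,0, 1,-0.001,0,0,0,0,0]' | grep -E "tcp|force"; python3 -m inch '[1,-0.001,0,0,0,0,0, 1,-0.001,0,0,0,0,0]' | grep -E "tcp|force"
```

```text
tcp_pos: [482.9, -437.5, 213.3]
ft_force: [-7.8, 3.4, 6.6]
tcp_pos: [483.4, -437.8, 213.4]
ft_force: [-9.0, 3.0, 6.5]
```

```bash
for i in 1 2; do python3 -m inch '[1,-0.001,0,0,0,0,0, 1,-0.001,0,0,0,0,0]' | grep -E "tcp|force"; done
```

```text
tcp_pos: [483.9, -438.0, 213.4]
ft_force: [-11.4, 5.1, 8.8]
tcp_pos: [484.3, -438.2, 213.4]
ft_force: [-12.9, 6.1, 11.1]
```

```bash
for i in 1 2 3; do python3 -m inch '[1,0.002,-0.0002,0,0,0,0, 1,0.002,-0.0002,0,0,0,0]' | grep -E "tcp|force"; done
```

```text
tcp_pos: [483.4, -437.7, 213.4]
ft_force: [-8.7, 3.2, 6.4]
tcp_pos: [482.2, -437.2, 213.3]
ft_force: [-6.8, 2.1, 2.5]
tcp_pos: [480.7, -436.5, 213.3]
ft_force: [-5.2, 2.0, 1.8]
```

```bash
for i in 1 2; do python3 -m inch '[1,0.002,0,0,0,0,0, 1,0.002,0,0,0,0,0]' | grep -E "tcp|force"; done
```

```text
tcp_pos: [479.5, -435.9, 213.3]
ft_force: [-3.6, 0.9, -2.6]
tcp_pos: [478.7, -435.5, 213.6]
ft_force: [0.8, 0.2, -5.1]
```

```bash
python3 -m inch '[1,0.0015,0,0,0,0,0, 1,0.0015,0,0,0,0,0]' | grep -E "tcp|force"
python3 - <<'E'
from h import *
print(Ro.from_rotvec(ctrl.get_state()["eef_rot"]).as_matrix().round(4).tolist())
E
```

```text
tcp_pos: [478.0, -435.3, 214.4]
ft_force: [4.2, -0.8, -5.5]
[[-0.9205, 0.0039, -0.3906], [0.3906, -0.0022, -0.9205], [-0.0044, -1.0, 0.0005]]
```

Pulling back gave a reversed force (+4 N), so the catch holds. I now relax the pull, open the gripper and retreat.

```bash
python3 -m inch '[1,-0.0012,0.0005,0,0,0,0, 1,-0.0012,0.0005,0,0,0,0]' | grep -E "tcp|force"; python3 -m inch '[0.6,0,0,0,0,0,0, 0.3,0,0,0,0,0,0, 0,0,0,0,0,0,0, 0,0,0,0,0,0,0, 0,0,0,0,0,0,0, 0,0,0,0,0,0,0, 0,0,0,0,0,0,0]'
python3 - <<'E'
from h import *
w=ctrl.get_image("wrist");cv2.imwrite("pics/13.png",w["color"][:,:,::-1])
E
```

```text
tcp_pos: [478.6, -435.6, 214.4]
ft_force: [2.7, 1.4, -1.5]
t: 18.35
tcp_pos: [477.9, -435.5, 213.5]
eef_rot: [-0.407, -2.001, 2.001]
ft_force: [0.5, 1.0, 0.2]
finger_gap: 0.999
```

View pics/13.png

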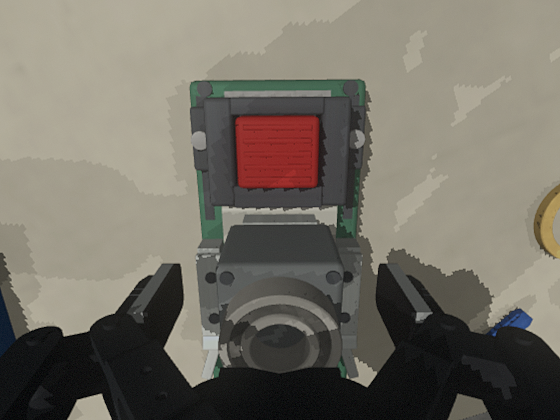

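The fingers are open and clear on both sides. The carrier stayed at the head, with its block front at row ~225.

```bash
python3 -m inch '[0,0,-0.01,0,0,0,0, 0,0,-0.04,0,0,0,0, 0,0,-0.08,0,0,0,0, 0,0,-0.12,0,0,0,0, 0,0.03,-0.15,0,0,0,0, 0,0.03,-0.15,0,0,0,0, 0,0.03,-0.15,0,0,0,0]'
python3 - <<'E'
from h import *
w=ctrl.get_image("wrist");d=ctrl.get_image("side");s=ctrl.get_image("scene")
cv2.imwrite("pics/14.png",np.vstack([np.hstack([cv2.resize(w["color"],(400,300)),cv2.resize(d["color"],(400,300))]),np.hstack([cv2.resize(d["color"][150:330,150:360],(400,300)),cv2.resize(s["color"],(400,300))])])[:,:,::-1])
crop(w,180,60,400,330,2.2,"pics/14w.png")
h=cv2.cvtColor(w["color"],cv2.COLOR_RGB2HSV); m=(((h[...,0]<6)|(h[...,0]>174))&(h[...,1]>150)&(h[...,2]>90)).astype(np.uint8)
N,l,st,c=cv2.connectedComponentsWithStats(m)
for i in range(1,N):
    if st[i,4]>200: print(c[i],onz(w,c[i],51))
np.savez("pics/w14.npz",**{k:np.array(v) for k,v in w.items()})
E
```

```text
t: 19.1
tcp_pos: [450.3, -423.8, 365.2]
eef_rot: [-0.41, -2.0, 2.004]
ft_force: [0.7, -0.5, 1.0]
finger_gap: 0.997
[277.03127221  86.50248756] [ 531.03403349 -455.66215748   51.        ]
[503.30139535 167.98232558] [ 393.90727905 -609.13805781   51.        ]
[ 37.62778905 213.93914807] [ 515.54601131 -214.98261895   51.        ]
```

View pics/14.png

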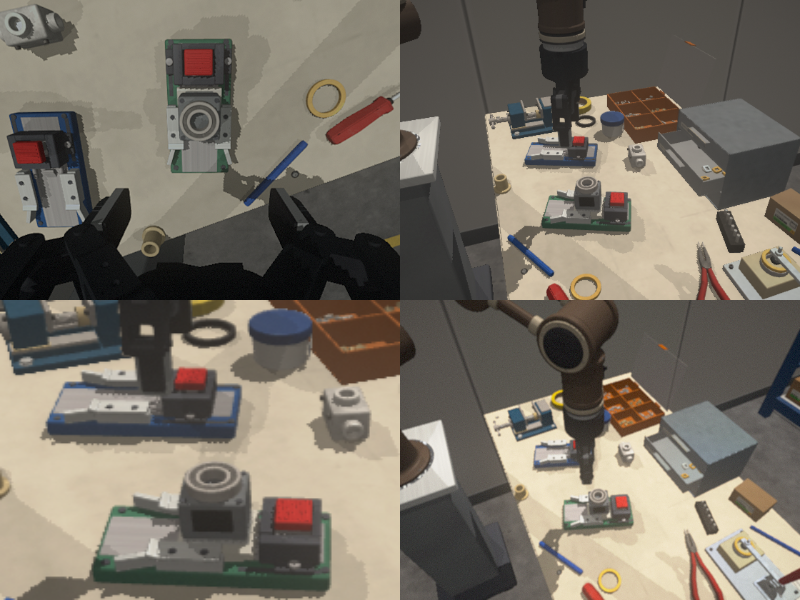

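View pics/14w.png

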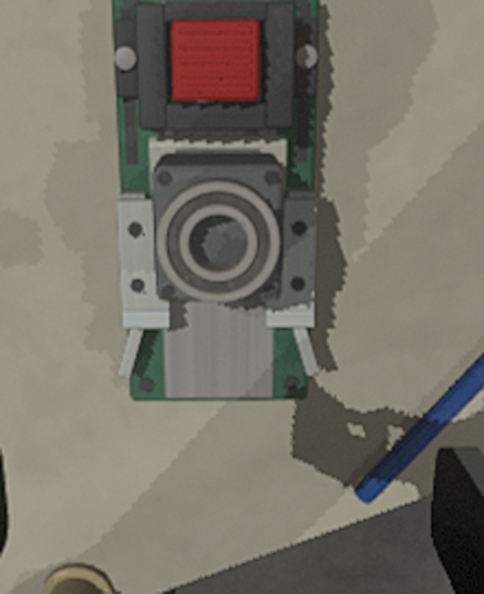

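```bash
python3 - <<'E'
from h import *
w=load("pics/w14.npz"); b=onz(w,(279.5,168.8),90); p=onz(w,(277,86.5),51)
print(b,p,(p-b)[:2]@[.9245,-.381]); print(ctrl.get_state()["t"])
E
```

```text
[ 475.80929409 -434.37997049   90.        ] [ 531.04556891 -455.63979152   51.        ] 59.165927892249925
19.25
```

```bash
python3 -c "
from rig import ctrl
print(ctrl.sign_off())"
```

```text
the job is handed in; nothing more can be done
None
```

The carrier is now latched in the green station, and I handed the job in at about 19 s of the 54 s allowed.

**What I did:** I pressed the blue catch and the carrier sprang out about 20 mm. I gripped it, slid it back and lifted it across. I then aligned it on the green station with the wrist camera and pushed it in slowly.

**Forces:** The press on the catch reached 10.5 N at the bottom of its travel, above the 3 to 7 N the catch needs. Pushing in peaked at about 14 N horizontally, with about 11 N on the vertical axis. That is above the expected 7 to 12 N.

**Checks:**
- **Latch:** I did not see a distinct click in the force readings. On pulling back about 6 mm from the furthest push, the push from the pins fell away and turned into about 4 N of resistance, so the catch was holding.
- **After letting go:** The carrier stayed in place and upright. Its middle measured 59 mm from the pad, against 58 mm nominal when latched, which is within camera error. Unlatched, it would have been 68 mm or more.
- **Disagreement:** While I was still pushing, the same camera measurement came out at 52 mm, past where the stop should be. I put this down to the gripper flexing plus camera error.
- **Bystanders:** In the last pictures the tub and valve block look undisturbed, and the arm is clear of everything. I judged this by eye and did not measure their positions.

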